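Complete the sleeve carrier and hold it up level

ROBOT

A 7-joint arm with a two-finger parallel gripper is mounted at the origin on the work surface. World frame = base frame: x ahead of the robot, y to its left, z up, the work surface at z = 0. Lengths are in m, angles in rad, forces in N, time in s.
With the tool pointing down it reaches from about 0.4 to 0.85 m from the base axis. Payload 10.4 kg.
Tool frame: the origin (TCP) lies between the finger pads, 19 mm behind the fingertips; this is the grasp point; z points along the fingers, y is the line along which they close (so a half turn about z gives the same grasp; the last joint's range is limited). The gripper opens to 87 mm and grips with 3 to 60 N. Pads are 19 mm wide; open, the fingers measure 117 mm over their backs; the gripper's body (75 mm by 190 mm) begins 51 mm behind the grasp point.
Start: joints at [-1.185, 0.332, -0.065, 1.46, 0.022, 1.35, -0.088], TCP at [0.248, 0.574, 0.241] pointing down, gripper open.
Joint ranges: [-2.6, 2.6], [-0.5, 2.12], [-1.47, 1.34], [0.16, 2.42], [-1.27, 4.41], [0.06, 2.06], [-2.6, 2.6]. Speed limits (rad/s): [2.22, 2.22, 2.79, 2.79, 3.14, 3.14, 3.14].

INTERFACE

Orientations are given as a 3x3 rotation matrix whose columns are the frame's x, y, z axes.
In Python, from station import * gives the robot as it stands.
- The arm moves only by the tool drive_tool, never from a script. Its argument "series" is text: rows parted by semicolons, each of 7 numbers parted by spaces: the shift along the tool's x, y, z in cm, then the turn, a rotation vector about the tool's x, y, z in degrees, then the opening, from 0 (shut) to 1 (fully open). A call has 1 to 12 rows; each row shifts and turns the commanded pose from where the row before left it, along the tool's axes as they then stand; what a row does not reach is not made up. A row lasts 1/12 s, in which the tool goes at most 41.7 mm and 7.16 degrees, less where a joint would pass 70% of its speed; a pose out of reach is approached as far as the arm can. A call is refused whole if a number of a shift passes 4.17 or a number of a turn 7.16, either way. A call with a gripper value outside its range is refused whole. The fingers move at their own pace and stop on an object; the grip force is fixed at half the most. Time passes only in rows, so rows that do not move let the fingers close. It gives the time, the measured TCP pose, the force, the opening and the grip force at its end, in the units of the state.
- observe(): the state, without advancing time (a new reading comes with each control period).
- read_camera(name): name is "side" or "top"; returns (picture, depth): 400x640x3 uint8, red, green, blue; 400x640 float32, m along the optical axis (not along the pixel's ray), 0 where there is no reading.
- get_calibration(name): a dict with "intrinsics" (3x3 intrinsics, pixels), "xyz" and "orientation" of the camera in the world. Camera axes: x right, y up, looking along -z (the intrinsics and any distortion apply to the point x, -y, -z); pixel columns grow to the right and rows downward; lengths in m; the calibration is good to about 2 mm. A picture is of the moment at which its call begins. get_calibration takes no time and is no camera call.
- sign_off(): hands the job in; it is judged then, once.
The state is a dict: "time_s": time; "joint_positions": joint angles; "qvel": joint speeds; "joint_torque": joint torques, N m; "tcp_pos": TCP position; "ee_rot": TCP orientation; "ft_force": force on the tool from outside, world axes, zero at the start; "torque": the same for the moment, N m; "opening": finger opening in m; "grasp_force": force on a finger pad.
Only numpy, scipy, OpenCV 4.12 (cv2) and the standard library are available. Lean on these libraries where they do the work, as an engineer would, in place of code of your own. Each camera call takes 0.05 s, during which the arm holds its last target. There are 200 camera calls.

TASK

Take the loose steel sleeve standing on the bench and slide it fully down onto the empty spigot of the two-spigot carrier. Then grip the carrier by its upright handle, lift it straight up about 10 cm clear of the bench with both sleeves on it, and finish while holding it there, steady and level: do not put it down or let go. Leave the other loose parts where they are.

Things in the scene. Friction and masses are not known exactly. Their poses are not given: they have to be found in the camera images.
- carrier: loose aluminium carrier, about 0.45 kg empty, at any yaw: a flat plate 200 mm (its x) by 56 mm (its y) by 8 mm thick lying on the bench, with a black upright handle in the middle and an upright round spigot near each end, 80 mm from the centre along x. Origin at the centre of the underside, z up. The spigot at +x is empty; the one at -x already carries a sleeve
- grip (a point): point to grip in the carrier's handle, on the carrier's centre line 85 mm above the plate's underside. The handle is a flat upright bar 28 mm along the carrier's x and 14 mm along its y (pinch it along y), top 105 mm above the underside; its flat sides are free from 8 mm up
- seat_empty (a point): foot of the empty spigot, on its axis at the plate top (8 mm above the underside): the sleeve origin comes here when fully down. Both spigots are 29 mm round stubs rising 36 mm above the plate top, the last 6 mm tapered to 21 mm
- seat_full (a point): foot of the other spigot, on its axis at the plate's top, where the sleeve already fitted rests
- sleeve: the loose sleeve to fit: plain steel sleeve (open tube) 40 mm outside, 32 mm bore, 45 mm tall, about 0.16 kg, standing upright; origin at the centre of its lower end, z along its axis. The bore is open at both ends, 1.5 mm clearance all round on the spigot; either end may go down
- sleeve_on: the sleeve already on the carrier, the same kind: plain steel sleeve (open tube) 40 mm outside, 32 mm bore, 45 mm tall, about 0.16 kg, standing upright; origin at the centre of its lower end, z along its axis
- plug: bystander: solid steel plug 40 mm across and 30 mm tall without a bore, standing loose on the bench near the sleeve; origin at the centre of its underside
- spacer: bystander: low steel spacer ring 58 mm outside, 42 mm bore, 14 mm tall, loose on the bench near the sleeve; origin at the centre of its underside
- cap0: loose aluminium cap, a disc 42 mm across and 14 mm tall, a bystander lying on the bench; origin at the centre of its underside
- cap1: loose aluminium cap, a disc 42 mm across and 14 mm tall, a bystander lying on the bench; origin at the centre of its underside
- cap2: loose aluminium cap, a disc 42 mm across and 14 mm tall, a bystander lying on the bench; origin at the centre of its underside
- tape: bystander: loose roll of yellow tape lying flat, 110 mm across, 48 mm tall; origin at the centre of its underside
Things that resemble listed ones, but are neither listed nor needed, are in the scene too. What is shaped like the sleeve but orange is not meant.

How it is judged:
On the way, in this order (a step that is already met when the one before it is completed fails the run):
1. the loose sleeve is fully down on the empty spigot and released, the carrier still standing flat on the bench (distance between sleeve and seat_empty below 0.005 m and angle between the z axis of each of sleeve, sleeve_on and the z axis of carrier, either way round below 0.08 rad and distance between sleeve_on and seat_full below 0.005 m and height (world z) of carrier below 0.01 m and angle between carrier's own z axis and vertical below 0.08 rad and contact force between the fingers and sleeve below 0.1 N), for 0.2 s.
2. the carrier with both sleeves is held by its handle, level and clear of the bench (distance between sleeve and seat_empty below 0.005 m and angle between the z axis of each of sleeve, sleeve_on and the z axis of carrier, either way round below 0.08 rad and distance between sleeve_on and seat_full below 0.005 m and height (world z) of carrier between 0.065 and 0.22 m and angle between carrier's own z axis and vertical below 0.12 rad and distance between the grasp point and grip below 0.04 m and contact force between the fingers and carrier above 1 N), for 0.3 s.
At the end, for the whole second after the job is handed in: Carrier gripped by its handle (TCP within 40 mm of grip, over 1 N), underside 65-220 mm up, within 0.12 rad of level, under 0.03 m/s and 0.2 rad/s, over open bench (x<0.66, y -0.30 to 0.42), off the tape; sleeves seated to 5 mm and 0.08 rad; other loose parts moved under 40 mm (all of step 2 and linear speed of carrier below 0.03 m/s and angular speed of carrier below 0.2 rad/s and world x of carrier below 0.66 m and world y of carrier between -0.3 and 0.42 m and contact force between carrier and tape below 0.1 N and distance of each of plug, spacer, cap0, cap1, cap2, tape from where it was at the start of the episode below 0.04 m); the arm keeps its last pose, push and grip.
It fails at once if a bystander (plug, spacer, cap or tape) is shoved more than 40 mm (distance of any of plug, spacer, cap0, cap1, cap2, tape from where it was at the start of the episode above 0.04 m).
It fails at once if the carrier is tipped more than 0.4 rad (23 degrees) (angle between carrier's own z axis and vertical above 0.4 rad).
It also fails if it takes over 64 s, if anything falls off the work surface, if the arm or the gripper's body presses on something with over 40 N, if the wrist force passes 120 N, or if a joint passes its speed limit or range.

## Working session

There is one attempt and no reset: what is moved stays moved. The work goes in short steps, Python scripts to look and compute and a tool call to move; the robot and the scene stay as the last step left them, time stands still between calls to the robot, and variables do not carry over. Pictures are saved under pics/ and viewed, at most 10 in all, crops included, and the job is handed in when it is done.

Besides the shell and the picture viewer there is one more tool, called after "Request:" by a JSON object that holds its "method" and its "body". drive_tool: Moves the arm, as the interface text tells. Its arguments: {"type":"object","properties":{"series":{"type":"string"}},"required":["series"]}

```bash
mkdir -p pics; cat > h.py <<'E'
import numpy as np, cv2
from station import *
def snap(name,fn=None):
    p,d=read_camera(name); np.savez(f'{name}.npz',p=p,d=d)
    if fn: cv2.imwrite('pics/'+fn,p[:,:,::-1])
    return p,d
def load(name):
    z=np.load(f'{name}.npz'); return z['p'],z['d']
def cloud(name,d):
    c=get_calibration(name);K=np.array(c['intrinsics']);R=np.array(c['orientation']);t=np.array(c['xyz'])
    v,u=np.mgrid[:d.shape[0],:d.shape[1]]
    P=np.stack([(u-K[0,2])/K[0,0]*d,-(v-K[1,2])/K[1,1]*d,-d],-1)
    return P@R.T+t
E
python3 - <<'E'
from h import *
for n in('top','side'):
    snap(n,n+'0.png'); c=get_calibration(n); print(c)
print(observe())
E
```

```text
{'intrinsics': array([[376.75446414,   0.        , 315.3528258 ],
       [  0.        , 376.75446414, 194.76377848],
       [  0.        ,   0.        ,   1.        ]]), 'xyz': array([0.47840383, 0.05331951, 0.88778067]), 'orientation': array([[ 0.02850816,  0.99609417, -0.08356849],
       [-0.9988723 ,  0.03156319,  0.03546666],
       [ 0.03796582,  0.08246316,  0.99587069]])}
{'intrinsics': array([[422.2593673 ,   0.        , 322.85473037],
       [  0.        , 422.2593673 , 200.6009957 ],
       [  0.        ,   0.        ,   1.        ]]), 'xyz': array([ 0.48029614, -0.7283582 ,  0.78582906]), 'orientation': array([[ 0.99361879,  0.08534383, -0.07374363],
       [-0.11181403,  0.65947608, -0.74336325],
       [-0.01480931,  0.74686527,  0.66481047]])}
{'time_s': 0.1, 'joint_positions': array([-1.18459513,  0.33282856, -0.06468273,  1.46085871,  0.02160782,
        1.34990384, -0.08848802]), 'qvel': array([-0.00160779, -0.00103119,  0.00102467, -0.00265444,  0.00067125,
        0.00158223, -0.00034104]), 'joint_torque': array([ 1.78409060e-03, -6.24546003e+01,  2.48618791e-02, -3.90713954e+01,
       -6.13780017e-02,  3.67897656e-02,  1.11536897e-04]), 'tcp_pos': array([0.2483284 , 0.57319402, 0.24052037]), 'ee_rot': array([[-9.17604641e-01,  3.97494049e-01, -4.51075596e-04],
       [ 3.97494298e-01,  9.17603830e-01, -1.22232662e-03],
       [-7.19588608e-05, -1.30091255e-03, -9.99999151e-01]]), 'ft_force': array([-0.38083157,  0.02250423,  0.55438838]), 'torque': array([0.05402142, 0.02606595, 0.0175103 ]), 'grasp_force': 0.0, 'opening': 0.08696737898953454}
```

```bash
ls . pics
```

```text
.:
h.py
pics
side.npz
top.npz

pics:
side0.png
top0.png
```

View pics/top0.png

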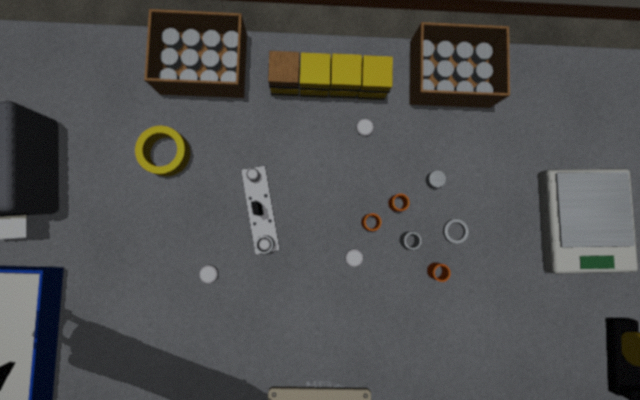

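View pics/side0.png

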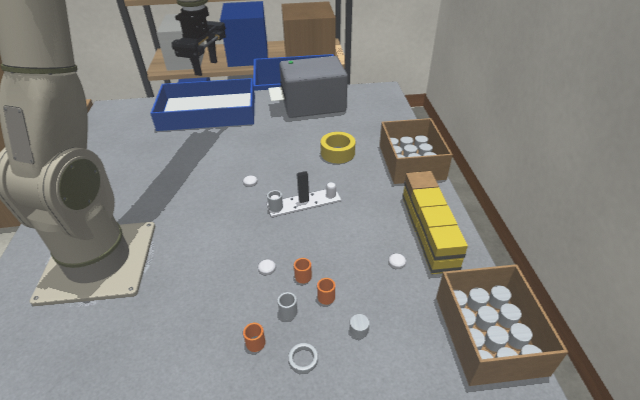

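Top view: carrier with handle at (257,209), sleeve_on at (265,243) and empty spigot at (253,174). Candidates for the loose sleeve:
- (412,240): grey open tube. It fits the description.
- (400,203), (372,222), (439,271): orange tubes, not meant.
- (456,231): flat spacer ring.
- (437,179): solid plug.

Next I'll confirm in a crop and measure.

```bash
python3 - <<'E'
from h import *
p,d=load('top'); s,sd=load('side')
a=cv2.resize(p[160:290,350:480],(400,400),interpolation=cv2.INTER_CUBIC)
b=cv2.resize(p[150:270,200:320],(400,400),interpolation=cv2.INTER_CUBIC)
c=cv2.resize(s[240:370,235:385],(462,400),interpolation=cv2.INTER_CUBIC)[:,:400]
cv2.imwrite('pics/crop0.png',np.hstack([a,b])[:,:,::-1])
for n,dd in(('top',d),('side',sd)):
    P=cloud(n,dd)
    def reg(c,r,lo,hi,m=''):
        q=P[(np.hypot(P[...,0]-c[0],P[...,1]-c[1])<r)&(P[...,2]>lo)&(P[...,2]<hi)]
        if len(q)<3: print(n,m,'few');return
        (x,y),rr=cv2.minEnclosingCircle(q[:,:2].astype(np.float32))
        print(n,m,len(q),'circ',np.round([x,y,rr],4),'mean',q.mean(0).round(4),'zmax',q[:,2].max().round(4))
    T=cloud('top',d)
    g=lambda u,v:T[v,u]
    reg(g(405,240),.035,.040,.056,'sleeve'); reg(g(258,243),.03,.044,.06,'on')
    reg(g(253,176),.03,.036,.05,'spig'); reg(g(257,209),.03,.09,.12,'handle')
    q=P[(np.hypot(*(P[...,:2]-g(257,212)[:2]).transpose(2,0,1))<.125)&(P[...,2]>.0055)&(P[...,2]<.0115)]
    print(n,'plate',len(q),cv2.minAreaRect(q[:,:2].astype(np.float32)))
    for u,v in((412,225),(437,179),(456,231),(400,203),(372,222),(439,271),(354,257),(320,150)): print((u,v),g(u,v).round(3)) if n=='top' else 0
E
```

```text
top sleeve 97 circ [ 0.4541 -0.1978  0.02  ] mean [ 0.4539 -0.197   0.0442] zmax 0.0482
top on 109 circ [0.4374 0.1339 0.0196] mean [0.4368 0.1379 0.0494] zmax 0.0571
top spig 125 circ [0.593  0.167  0.0143] mean [0.5923 0.1663 0.0421] zmax 0.0478
top handle 99 circ [0.515  0.1502 0.0149] mean [0.5147 0.1496 0.1039] zmax 0.108
top plate 1369 ((0.5148574709892273, 0.15010271966457367), (0.19927836954593658, 0.05610983073711395), 12.005437850952148)
(412, 225) [ 0.488 -0.211 -0.003]
(437, 179) [ 0.597 -0.261  0.025]
(456, 231) [ 0.477 -0.316 -0.001]
(400, 203) [ 0.54  -0.18   0.001]
(372, 222) [ 0.493 -0.114 -0.   ]
(439, 271) [ 0.382 -0.275 -0.   ]
(354, 257) [ 0.411 -0.071  0.016]
(320, 150) [ 0.661  0.014 -0.002]
side sleeve 106 circ [ 0.4519 -0.1977  0.0211] mean [ 0.4524 -0.1963  0.0433] zmax 0.0479
side on 63 circ [0.4349 0.1341 0.0197] mean [0.4359 0.1409 0.0492] zmax 0.0539
side spig 59 circ [0.5911 0.163  0.0138] mean [0.5904 0.1618 0.0414] zmax 0.0455
side handle 76 circ [0.5126 0.1486 0.0148] mean [0.5131 0.1463 0.0996] zmax 0.1064
side plate 574 ((0.5127239227294922, 0.14861813187599182), (0.19863276183605194, 0.058971334248781204), 11.070698738098145)
```

View pics/crop0.png

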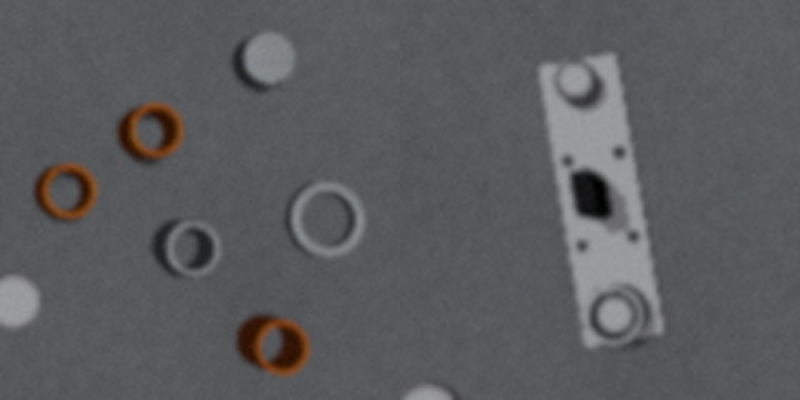

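The crop confirms it: the grey open tube at (412,240) in the top image is the sleeve, and the empty spigot is the upper one. Both cameras agree to about 2 mm:
- **Sleeve:** (.453, -.198)
- **Carrier:** (.514, .149), yaw about 11.7°
- **Empty spigot:** (.592, .165)

Starting the move.

Request:
{"method": "drive_tool", "body": {"series": "-3.1 -2.35 0 0 0 0 1;-3.1 -2.35 0 0 0 0 1;-3.1 -2.35 0 0 0 0 1;-3.1 -2.35 0 0 0 0 1;-3.1 -2.35 0 0 0 0 1;-3.1 -2.35 0 0 0 0 1;-3.1 -2.35 0 0 0 0 1;-3.1 -2.35 0 0 0 0 1;-3.1 -2.35 0 0 0 0 1;-3.1 -2.35 0 0 0 0 1;-3.1 -2.35 0 0 0 0 1;-3.1 -2.35 0 0 0 0 1"}}

```text
time_s: 1.1
tcp_pos: [0.4781, 0.165, 0.2412]
ee_rot: [[-0.918, 0.397, -0.0], [0.397, 0.918, 0.0], [0.0, 0.0, -1.0]]
ft_force: [1.0, 1.1, 1.5]
opening: 0.0871
grasp_force: 0.0
```

Request:
{"method": "drive_tool", "body": {"series": "-3.25 -2.2 0 0 0 0 1;-3.25 -2.2 0 0 0 0 1;-0.7 -3.75 0 0 0 0 1;-0.7 -3.75 0 0 0 0 1;-0.7 -3.75 0 0 0 0 1;-0.7 -3.75 0 0 0 0 1;-0.7 -3.75 0 0 0 0 1;-0.7 -3.75 0 0 0 0 1;-0.7 -3.75 0 0 0 0 1;-0.7 -3.75 0 0 0 0 1;0 0 0 0 0 7 1;0 0 0 0 0 7 1"}}

```text
time_s: 2.1
tcp_pos: [0.4509, -0.1994, 0.2411]
ee_rot: [[-0.789, 0.615, -0.0], [0.615, 0.789, -0.0], [0.0, -0.0, -1.0]]
ft_force: [0.2, 1.3, -0.2]
opening: 0.0872
grasp_force: 0.0
```

Request:
{"method": "drive_tool", "body": {"series": "0 0 0 0 0 7 1;0 0 0 0 0 7 1;0 0 0 0 0 7 1;0 0 0 0 0 7 1;0 0 0 0 0 7 1;0 0 0 0 0 7 1;0 0 0 0 0 7 1;0 0 0 0 0 7 1;0 0 0 0 0 7 1;0 0 0 0 0 7 1;0 0 0 0 0 7 1;0 0 0 0 0 7 1"}}

```text
time_s: 3.1
tcp_pos: [0.4518, -0.1968, 0.241]
ee_rot: [[0.526, 0.85, -0.001], [0.85, -0.526, 0.0], [-0.0, -0.001, -1.0]]
ft_force: [-0.4, 0.6, 0.2]
opening: 0.0873
grasp_force: 0.0
```

Request:
{"method": "drive_tool", "body": {"series": "0 0 0 0 0 7 1;0 0 0 0 0 7 1;0 0 0 0 0 7 1;0 0 0 0 0 7 1;0 0 0 0 0 7 1;0 0 0 0 0 7 1;0 0 0 0 0 5 1;0 0 0 0 0 0 1;0 0 0 0 0 0 1;0 0 0 0 0 0 1"}}

```text
time_s: 3.93
tcp_pos: [0.4519, -0.1968, 0.2411]
ee_rot: [[0.979, 0.204, -0.0], [0.204, -0.979, 0.0], [-0.0, -0.0, -1.0]]
ft_force: [0.4, 0.8, 0.1]
opening: 0.087
grasp_force: 0.0
```

Request:
{"method": "drive_tool", "body": {"series": "0.1 0.1 3.5 0 0 0 1;0 0 3.5 0 0 0 1;0 0 3.5 0 0 0 1;0 0 3.5 0 0 0 1;0 0 2 0 0 0 1;0 0 2 0 0 0 1;0 0 1.5 0 0 0 1;0 0 1 0 0 0 1;0 0 0.6 0 0 0 1;0 0 0 0 0 0 1;0 0 0 0 0 0 1"}}

```text
time_s: 4.85
tcp_pos: [0.4534, -0.1978, 0.0307]
ee_rot: [[0.98, 0.201, 0.0], [0.201, -0.98, -0.0], [0.0, 0.0, -1.0]]
ft_force: [0.6, -0.6, -0.2]
opening: 0.0869
grasp_force: 0.0
```

Request:
{"method": "drive_tool", "body": {"series": "0 0 0 0 0 0 0.3;0 0 0 0 0 0 0.3;0 0 0 0 0 0 0.3;0 0 0 0 0 0 0.3;0 0 0 0 0 0 0.3;0 0 0 0 0 0 0.3;0 0 0 0 0 0 0.3;0 0 0 0 0 0 0.3;0 0 0 0 0 0 0.3;0 0 0 0 0 0 0.3;0 0 0 0 0 0 0.3;0 0 0 0 0 0 0.3"}}

```text
time_s: 5.85
tcp_pos: [0.4531, -0.1976, 0.0302]
ee_rot: [[0.98, 0.201, -0.0], [0.201, -0.98, 0.0], [-0.0, -0.0, -1.0]]
ft_force: [-0.1, 0.3, 0.2]
opening: 0.0393
grasp_force: 30.0
```

Request:
{"method": "drive_tool", "body": {"series": "0 0 -0.5 0 0 0 0.3;0 0 -1 0 0 0 0.3;0 0 -2 0 0 0 0.3;0 0 -2.5 0 0 0 0.3;0 0 -2.5 0 0 0 0.3;0 0 -2.5 0 0 0 0.3;0 0 -2 0 0 0 0.3;0 0 -1 0 0 0 0.3;0 0 0 0 0 0 0.3;0 0 0 0 0 0 0.3"}}

```text
time_s: 6.68
tcp_pos: [0.453, -0.1975, 0.17]
ee_rot: [[0.98, 0.201, 0.0], [0.201, -0.98, 0.0], [0.0, -0.0, -1.0]]
ft_force: [-0.7, 0.5, -1.1]
opening: 0.0392
grasp_force: 30.0
```

Request:
{"method": "drive_tool", "body": {"series": "2.1 -3.28 0 0 0 0 0.3;2.1 -3.28 0 0 0 0 0.3;2.1 -3.28 0 0 0 0 0.3;2.1 -3.28 0 0 0 0 0.3;2.1 -3.28 0 0 0 0 0.3;2.1 -3.28 0 0 0 0 0.3;2.1 -3.28 0 0 0 0 0.3;2.1 -3.28 0 0 0 0 0.3;2.1 -3.28 0 0 0 0 0.3;2.1 -3.28 0 0 0 0 0.3;0 0 0 0 0 0 0.3;0 0 0 0 0 0 0.3"}}

```text
time_s: 7.68
tcp_pos: [0.5921, 0.1684, 0.1673]
ee_rot: [[0.979, 0.205, -0.004], [0.205, -0.979, -0.001], [-0.004, 0.001, -1.0]]
ft_force: [-0.7, -1.3, -1.5]
opening: 0.039
grasp_force: 30.0
```

Request:
{"method": "drive_tool", "body": {"series": "0 0 2.5 0 0 0 0.3;0 0 2.5 0 0 0 0.3;0 0 1.5 0 0 0 0.3;0 0 0.5 0 0 0 0.3;0 0 0 0 0 0 0.3;0 0 0 0 0 0 0.3;0 0 0 0 0 0 0.3"}}

```text
time_s: 8.27
tcp_pos: [0.5937, 0.1655, 0.1014]
ee_rot: [[0.98, 0.2, 0.002], [0.2, -0.98, 0.001], [0.002, -0.0, -1.0]]
ft_force: [-0.3, -0.6, -1.1]
opening: 0.0393
grasp_force: 30.0
```

```bash
python3 - <<'E'
from h import *
p,d=snap('side'); t,td=snap('top')
o=observe(); print(o['tcp_pos'],o['opening'])
a=cv2.resize(p[120:240,240:380],(700,600),interpolation=cv2.INTER_CUBIC)
cv2.imwrite('pics/fit1.png',a[:,:,::-1])
P=cloud('side',d); x=o['tcp_pos']
for lo,hi in((.062,.075),(.028,.043)):
  m=(np.hypot(P[...,0]-x[0],P[...,1]-x[1])<.028)&(P[...,2]>lo)&(P[...,2]<hi)
  q=P[m]; 
  # circle fit to visible outer wall
  from scipy.optimize import least_squares
  r0=.02 if lo>.05 else .0145
  f=least_squares(lambda c:np.hypot(q[:,0]-c[0],q[:,1]-c[1])-r0,[x[0],x[1]],loss='soft_l1',f_scale=.001)
  print(len(q),lo,f.x.round(4),np.abs(f.fun).mean())
E
```

```text
[0.59370695 0.16584415 0.1014247 ] 0.039541171191703896
18 0.062 [0.5927 0.1656] 0.0007958666040307572
64 0.028 [0.5905 0.1679] 0.0025655268068912503
```

View pics/fit1.png

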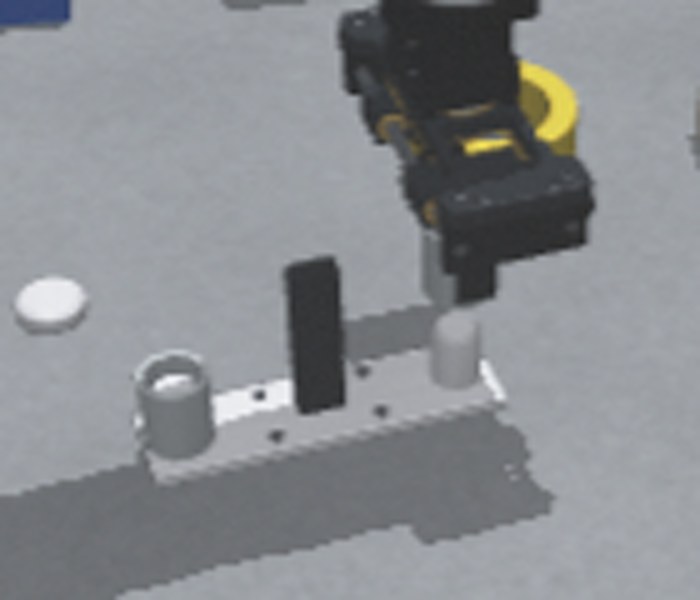

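The sleeve, at crop pixel (440,270), hangs just above the spigot at (455,350). The best spigot estimate from both cameras, relative to the sleeve, is (.592, .165), so I'll correct by about -1.5 mm in x and lower.

Request:
{"method": "drive_tool", "body": {"series": "-0.15 0 1 0 0 0 0.3;0 0 0.9 0 0 0 0.3;0 0 0.4 0 0 0 0.3;0 0 0 0 0 0 0.3;0 0 0 0 0 0 0.3;0 0 0 0 0 0 0.3"}}

```text
time_s: 8.87
tcp_pos: [0.5917, 0.1656, 0.0773]
ee_rot: [[0.98, 0.201, 0.0], [0.201, -0.98, 0.0], [0.0, -0.0, -1.0]]
ft_force: [0.3, -0.2, -1.2]
opening: 0.0391
grasp_force: 30.0
```

Request:
{"method": "drive_tool", "body": {"series": "0 0 0.2 0 0 0 0.3;0 0 0.2 0 0 0 0.3;0 0 0.2 0 0 0 0.3;0 0 0.2 0 0 0 0.3;0 0 0 0 0 0 0.3;0 0 0 0 0 0 0.3"}}

```text
time_s: 9.37
tcp_pos: [0.5915, 0.1656, 0.0691]
ee_rot: [[0.98, 0.201, -0.0], [0.201, -0.98, 0.0], [-0.0, -0.0, -1.0]]
ft_force: [0.2, -0.4, -1.3]
opening: 0.0392
grasp_force: 30.0
```

Request:
{"method": "drive_tool", "body": {"series": "0 0 0.2 0 0 0 0.3;0 0 0.2 0 0 0 0.3;0 0 0.2 0 0 0 0.3;0 0 0.2 0 0 0 0.3;0 0 0 0 0 0 0.3;0 0 0 0 0 0 0.3"}}

```text
time_s: 9.87
tcp_pos: [0.5916, 0.1656, 0.0611]
ee_rot: [[0.98, 0.201, 0.0], [0.201, -0.98, 0.0], [0.0, -0.0, -1.0]]
ft_force: [1.6, 0.4, -2.4]
opening: 0.0392
grasp_force: 30.0
```

Request:
{"method": "drive_tool", "body": {"series": "0.05 0 0.3 0 0 0 0.3;0 0 0.3 0 0 0 0.3;0 0 0.3 0 0 0 0.3;0 0 0.3 0 0 0 0.3;0 0 0.3 0 0 0 0.3;0 0 0 0 0 0 0.3;0 0 0 0 0 0 0.3"}}

```text
time_s: 10.45
tcp_pos: [0.5919, 0.1656, 0.046]
ee_rot: [[0.98, 0.201, -0.0], [0.201, -0.98, -0.0], [-0.0, -0.0, -1.0]]
ft_force: [1.0, 1.0, -1.8]
opening: 0.0394
grasp_force: 30.0
```

Request:
{"method": "drive_tool", "body": {"series": "0 0 0.2 0 0 0 0.3;0 0 0.2 0 0 0 0.3;0 0 0.1 0 0 0 0.3;0 0 0 0 0 0 0.3;0 0 0 0 0 0 0.3"}}

```text
time_s: 10.87
tcp_pos: [0.592, 0.1656, 0.0412]
ee_rot: [[0.98, 0.201, -0.0], [0.201, -0.98, 0.0], [-0.0, -0.0, -1.0]]
ft_force: [-0.7, 0.6, -1.2]
opening: 0.0392
grasp_force: 30.0
```

Request:
{"method": "drive_tool", "body": {"series": "0 0 0.15 0 0 0 0.3;0 0 0.1 0 0 0 0.3;0 0 0 0 0 0 0.3;0 0 0 0 0 0 0.6;0 0 0 0 0 0 0.75;0 0 0 0 0 0 0.75;0 0 0 0 0 0 0.75;0 0 0 0 0 0 0.75;0 0 0 0 0 0 0.75;0 0 0 0 0 0 0.75;0 0 0 0 0 0 0.75;0 0 0 0 0 0 0.75"}}

```text
time_s: 11.87
tcp_pos: [0.5921, 0.1657, 0.0387]
ee_rot: [[0.98, 0.201, -0.0], [0.201, -0.98, 0.0], [-0.0, -0.0, -1.0]]
ft_force: [0.8, 0.8, -0.2]
opening: 0.0652
grasp_force: 0.0
```

Request:
{"method": "drive_tool", "body": {"series": "0 0 -0.5 0 0 0 0.75;0 0 -1.5 0 0 0 0.75;0 0 -3 0 0 0 0.75;0 0 -3.5 0 0 0 0.75;0 0 -3.5 0 0 0 0.75;0 0 -3 0 0 0 0.75;0 0 -1 0 0 0 0.75;0 0 0 0 0 0 0.75;0 0 0 0 0 0 0.75"}}

```text
time_s: 12.62
tcp_pos: [0.592, 0.1657, 0.1986]
ee_rot: [[0.98, 0.201, 0.0], [0.201, -0.98, 0.0], [0.0, -0.0, -1.0]]
ft_force: [-0.0, 0.8, -0.4]
opening: 0.065
grasp_force: 0.0
```

```bash
python3 - <<'E'
from h import *
p,d=snap('side'); t,td=snap('top')
a=cv2.resize(p[130:240,240:370],(709,600),interpolation=cv2.INTER_CUBIC)
cv2.imwrite('pics/fit2.png',a[:,:,::-1])
P=cloud('side',d)
for m,c,lo,hi,r in(('new',(.592,.165),.04,.062,.03),('on',(.4355,.133),.04,.062,.03),('handle',(.513,.149),.09,.115,.03)):
  q=P[(np.hypot(P[...,0]-c[0],P[...,1]-c[1])<r)&(P[...,2]>lo)&(P[...,2]<hi)]
  print(m,len(q),cv2.minEnclosingCircle(q[:,:2].astype(np.float32)),np.percentile(q[:,2],[50,90,97]).round(4))
q=P[(np.hypot(P[...,0]-.513,P[...,1]-.149)<.125)&(P[...,2]>.0055)&(P[...,2]<.0115)]
print(len(q),cv2.minAreaRect(q[:,:2].astype(np.float32)))
o=observe();print(o['time_s'],o['tcp_pos'],o['ee_rot'][:,0])
E
```

```text
new 140 ((0.5896056890487671, 0.16537854075431824), 0.022361695766448975) [0.0471 0.0521 0.0532]
on 148 ((0.43370211124420166, 0.13284674286842346), 0.022159166634082794) [0.0472 0.0518 0.0535]
handle 79 ((0.5125186443328857, 0.14964249730110168), 0.015330161899328232) [0.1015 0.1046 0.1059]
560 ((0.5127783417701721, 0.14813363552093506), (0.1991608440876007, 0.05863550677895546), 11.669429779052734)
12.7167 [0.59123092 0.16547983 0.19700872] [ 0.97962668  0.20081114 -0.00254104]
```

View pics/fit2.png

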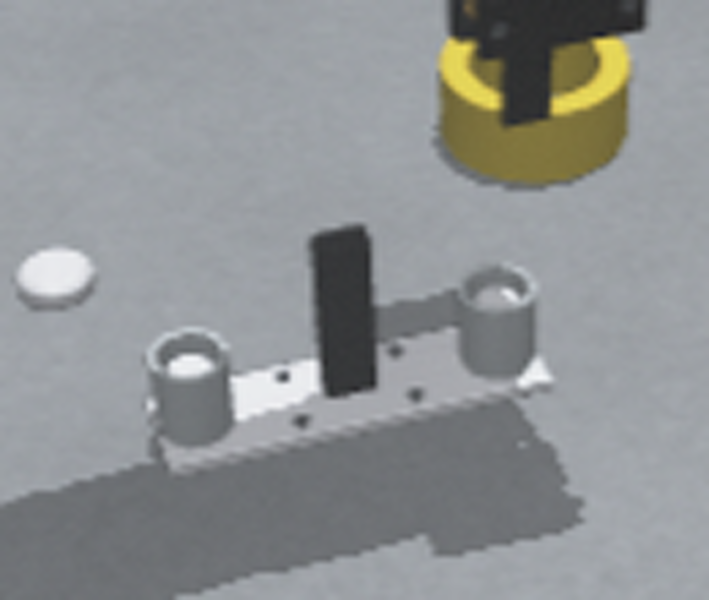

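Both sleeves are seated at the same height (tops about 53 mm), at crop pixels (190,385) and (497,320). Now the handle.

Request:
{"method": "drive_tool", "body": {"series": "-2 0 0 0 0 0 0.75;-2.5 0 0 0 0 0 0.75;-2.5 0 0 0 0 0 0.75;-1 0 0 0 0 0 0.75;0 0 0 0 0 0 0.75;0 0 0 0 0 0 0.75;0 0 0 0 0 0 0.75;0 0 0 0 0 0 0.75"}}

```text
time_s: 13.38
tcp_pos: [0.5144, 0.1497, 0.1984]
ee_rot: [[0.98, 0.201, -0.0], [0.201, -0.98, -0.0], [-0.0, 0.0, -1.0]]
ft_force: [0.9, -0.0, -0.1]
opening: 0.0652
grasp_force: 0.0
```

Request:
{"method": "drive_tool", "body": {"series": "0 0 1.5 0 0 0 0.75;0 0 2.5 0 0 0 0.75;0 0 2.5 0 0 0 0.75;0 0 2.5 0 0 0 0.75;0 0 1.5 0 0 0 0.75;0 0 1 0 0 0 0.75;0 0 0 0 0 0 0.75;0 0 0 0 0 0 0.75;0 0 0 0 0 0 0.75"}}

```text
time_s: 14.13
tcp_pos: [0.5146, 0.1498, 0.0848]
ee_rot: [[0.98, 0.201, 0.001], [0.201, -0.98, 0.001], [0.002, -0.0, -1.0]]
ft_force: [0.2, 1.8, 0.3]
opening: 0.0653
grasp_force: 0.0
```

Request:
{"method": "drive_tool", "body": {"series": "0 0 0 0 0 0 0.4;0 0 0 0 0 0 0.3;0 0 0 0 0 0 0.25;0 0 0 0 0 0 0.2;0 0 0 0 0 0 0.15;0 0 0 0 0 0 0.1;0 0 0 0 0 0 0.05;0 0 0 0 0 0 0;0 0 0 0 0 0 0;0 0 0 0 0 0 0;0 0 0 0 0 0 0;0 0 0 0 0 0 0"}}

```text
time_s: 15.13
tcp_pos: [0.5136, 0.1498, 0.0836]
ee_rot: [[0.98, 0.201, -0.0], [0.201, -0.98, 0.0], [-0.0, -0.0, -1.0]]
ft_force: [-0.1, 1.8, -1.2]
opening: 0.014
grasp_force: 30.0
```

Gripped at 14 mm opening, which matches the bar thickness. Lifting gently.

Request:
{"method": "drive_tool", "body": {"series": "0 0 -0.3 0 0 0 0;0 0 -0.6 0 0 0 0;0 0 -1 0 0 0 0;0 0 -1.2 0 0 0 0;0 0 -1.3 0 0 0 0;0 0 -1.3 0 0 0 0;0 0 -1.3 0 0 0 0;0 0 -1.2 0 0 0 0;0 0 -1 0 0 0 0;0 0 -0.5 0 0 0 0;0 0 -0.3 0 0 0 0;0 0 0 0 0 0 0"}}

```text
time_s: 16.13
tcp_pos: [0.5138, 0.1496, 0.1842]
ee_rot: [[0.98, 0.201, 0.0], [0.201, -0.98, 0.0], [0.001, -0.0, -1.0]]
ft_force: [-0.7, 0.7, -6.7]
opening: 0.0136
grasp_force: 30.0
```

Request:
{"method": "drive_tool", "body": {"series": "0 0 0 0 0 0 0;0 0 0 0 0 0 0;0 0 0 0 0 0 0;0 0 0 0 0 0 0;0 0 0 0 0 0 0;0 0 0 0 0 0 0;0 0 0 0 0 0 0;0 0 0 0 0 0 0;0 0 0 0 0 0 0;0 0 0 0 0 0 0;0 0 0 0 0 0 0;0 0 0 0 0 0 0"}}

```text
time_s: 17.13
tcp_pos: [0.5137, 0.1496, 0.1838]
ee_rot: [[0.98, 0.201, 0.0], [0.201, -0.98, 0.0], [0.0, -0.0, -1.0]]
ft_force: [1.2, 0.6, -7.7]
opening: 0.014
grasp_force: 30.0
```

```bash
python3 - <<'E'
from h import *
p,d=snap('side','lift0.png')
P=cloud('side',d)
m=(np.hypot(P[...,0]-.513,P[...,1]-.149)<.11)&(P[...,2]>.095)&(P[...,2]<.118)
q=P[m];A=np.c_[q[:,:2]-[.513,.149],np.ones(len(q))]
print('plate fit',len(q),np.linalg.lstsq(A,q[:,2],rcond=None)[0])
for u in((.592,.165),(.4355,.133)):
  q=P[(np.hypot(P[...,0]-u[0],P[...,1]-u[1])<.03)&(P[...,2]>.13)&(P[...,2]<.17)]
  print(len(q),np.percentile(q[:,2],[90,97]) if len(q) else '')
o=observe();print(o['time_s'],o['tcp_pos'],o['ft_force'],o['grasp_force'],np.abs(o['qvel']).max())
E
```

```text
plate fit 901 [-0.00755398  0.03703743  0.10771791]
204 [0.15210561 0.15312524]
224 [0.15189019 0.1533455 ]
17.1833 [0.5137215  0.14957788 0.18376585] [-0.72378541  0.17820822 -8.55467887] 29.983337258454412 0.002156795742052085
```

View pics/lift0.png

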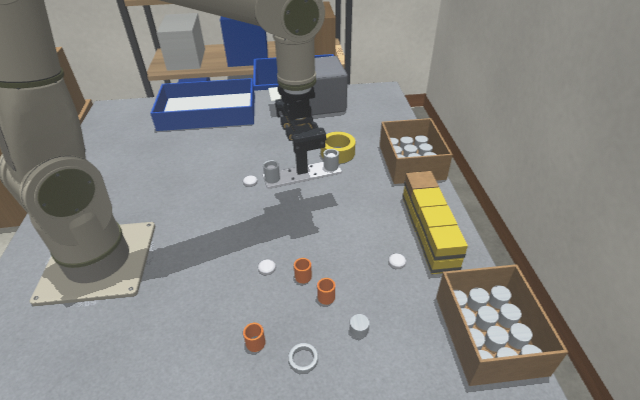

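The carrier is up about 100 mm and level, with both sleeves at (272,172) and (331,158) and their tops equal at 153 mm. The bystanders have not moved. Handing in.

```bash
python3 -c "
from station import *
print(sign_off())"
```

```text
the job is handed in; nothing more can be done
None
```

The sleeve is fully down on the empty spigot, and the arm is holding the carrier by its handle about 10 cm up, steady and level with both sleeves on; the job was handed in at about 17 s of the 64 s, with no verdict returned.

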